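# Sweep the drilling jig clean, rock its tight locating block free and hold it

## Task

Take the scraper block and sweep all four wood chips off the drilling jig's plate, then set the scraper down on the bench clear of the jig. Next grip the blue locating block, which is too tight to draw straight up (that would lift the jig): rock it well over from side to side, to and fro along the length of the plate, easing it up little by little until it frees, without lifting or shoving the jig or disturbing the glue bottle, jar and tape measure. Finish while still holding the block upright and still, straight above its pocket, just clear of the plate by about 20 mm.

Things in the scene. Friction and masses are not known exactly. Their poses are not given: they have to be found in the camera images.
- jig: Drilling jig: aluminium plate 160 mm (its x) by 300 mm (its y, the length) on four rubber feet, top face 35 mm above the bench. Origin: on the bench under the plate's centre, z up. 4.2 kg, not clamped: about 30 N straight up on the block lifts that end. It lies within 17 degrees of square to the robot. Chips are on its +y half (centres x -54 to +12 mm, y +34 to +108 mm), the pocket on its -y half.
- fence (a point): Middle of the inner face of the dark wooden fence, at the plate's top: the fence runs along the whole far (+x) long edge of the plate, x = +62 to +80 mm in the jig's frame, 20 mm high above the plate. The plate's other three edges are open.
- sweep_end (a point): Middle of the plate's open +y end edge, at the top face (150 mm from the plate's centre); chips can be swept off over it onto the bench. Axes as the jig's.
- pocket (a point): Centre of the mouth of the block's pocket, at the plate's top face, 12 mm towards -x and 85 mm towards -y from the plate's centre; axes as the jig's. The pocket is 20 mm deep, 46 mm (x) by 32 mm (y): the block has 1 mm play on each side and can lean about 5 degrees either way along y.
- rods (a point): Centre of the pocket, 10 mm below its mouth, midway between two spring-loaded brass rods on its +y and -y sides that squeeze the block with about 60 N each: they resist a straight pull of 60 N or more. Rocked about this point by 4 to 5 degrees each way (along y), the block slides up with far less, 1 to 1.5 mm each half swing; it is free once it has come up 10 mm.
- block: Locating block: upright bar 44 mm (its x) by 30 mm (its y) by 70 mm high, blue with a steel foot, flat sides, 0.2 to 0.3 kg. Origin: centre of its underside, z up, axes as the jig's. Seated, its underside is 20 mm below the plate's top and 50 mm stand above the plate to be gripped; the only thing standing near it is the fence, 52 mm from its +x side.
- block_top (a point): Centre of the block's top face, 70 mm above its underside. Seated, it stands 50 mm straight above the pocket's mouth; leaning 3 degrees shifts it about 3 mm along the jig's y.
- scraper: Scraper block, standing upright on the bench on its shoe: shoe (orange plastic) 110 mm long (its x) by 30 mm thick (its y) by 14 mm high, above it a wooden grip 100 by 28 mm, 54 mm high in all, 0.14 kg. Origin: centre of the underside, z up.
- chip1: Wood chip 26 x 18 x 8 mm lying flat, 11 g. Origin: centre of its underside.
- chip2: Wood chip 22 x 16 x 9 mm lying flat, 11 g. Origin: centre of its underside.
- chip3: Wood chip 30 x 14 x 8 mm lying flat, 11 g. Origin: centre of its underside.
- chip4: Wood chip 20 x 19 x 10 mm lying flat, 11 g. Origin: centre of its underside.
- glue: Glue bottle, white with an orange cap, 56 mm diameter, 165 mm high, standing on the bench beyond the jig. Origin: centre of its underside. To be left alone.
- jar: Glass jar with a steel lid, 68 mm diameter, 85 mm high, on the bench to the robot's left. Origin: centre of its underside. To be left alone.
- tape: Yellow tape measure, 66 x 34 x 62 mm, standing on the bench beyond the jig. Origin: centre of its underside. To be left alone.
Things that resemble listed ones, but are neither listed nor needed, are in the scene too. What is shaped like the scraper but turquoise is not meant. There is more than one size of the block; the one meant has the size given above.

How it is judged (in metres and radians):
On the way, in this order (a step that is already met when the one before it is completed fails the run):
1. the scraper, held in the fingers, is brought down onto the plate (contact force between the fingers and scraper above 1 N and z of scraper in the frame of jig between 0.03 and 0.043 m and x of scraper in the frame of jig between -0.09 and 0.07 m and y of scraper in the frame of jig between -0.12 and 0.15 m), for 0.1 s.
2. all four chips are off the plate while the scraper is still held and the block still sits in its pocket (height (world z) of each of chip1, chip2, chip3, chip4 below 0.024 m and contact force between the fingers and scraper above 1 N and z of block in the frame of pocket below -0.014 m), for 0.1 s.
3. the block, gripped and still at least 7 mm deep in its pocket, has leaned to the +y side of the jig (top at least 2.5 mm over) (contact force between the fingers and block above 1.5 N and z of block in the frame of pocket below -0.007 m and y of block_top in the frame of pocket above 0.0025 m), for 0.05 s.
4. and then to the -y side (top at least 2.5 mm over), still at least 7 mm deep in its pocket (contact force between the fingers and block above 1.5 N and z of block in the frame of pocket below -0.007 m and y of block_top in the frame of pocket below -0.0025 m), for 0.05 s.
At the end, for the whole second after the job is handed in: Block held by the gripper, underside 5 to 45 mm over the plate, within 30 mm of above its pocket and 11 degrees of upright, still, not touching the jig; chips off the plate; scraper on the bench, clear of the jig; jig flat; bottle, jar and tape within 30 mm of their starts (contact force between the fingers and block above 1.5 N and z of block in the frame of pocket between 0.005 and 0.045 m and horizontal distance between block and pocket below 0.03 m and angle between block's own z axis and vertical below 0.2 rad and linear speed of each of block, scraper below 0.02 m/s and contact force between block and jig below 0.2 N and height (world z) of each of chip1, chip2, chip3, chip4 below 0.024 m and height (world z) of scraper below 0.02 m and contact force between scraper and jig below 0.3 N and height (world z) of jig below 0.004 m and angle between jig's own z axis and vertical below 0.02 rad and distance of each of glue, jar, tape from where it was at the start of the episode below 0.03 m); the arm keeps its last pose, push and grip.
It fails at once if the jig is lifted (centre over 8 mm or tilted over 2.3 degrees) or shoved more than 30 mm (height (world z) of jig above 0.008 m or angle between jig's own z axis and vertical above 0.04 rad or distance of jig from where it was at the start of the episode above 0.03 m).
It fails at once if the glue bottle, jar or tape measure is shifted by more than 30 mm or tipped (distance of any of glue, jar, tape from where it was at the start of the episode above 0.03 m or angle between any of glue, jar, tape's own z axis and vertical above 0.35 rad).
It also fails if it takes over 64 s, if anything falls off the work surface, if the arm or the gripper's body presses on something with over 40 N, if the wrist force passes 120 N, or if a joint passes its speed limit or range.

## Robot

A 6-joint arm with a two-finger parallel gripper is mounted at the origin on the work surface. World frame = base frame: x ahead of the robot, y to its left, z up, the work surface at z = 0. Lengths are in mm, angles in rad, forces in N, time in s.
With the tool pointing down it reaches from about 300 to 775 mm from the base axis. Payload 14.6 kg.
Tool frame: the origin (TCP) lies on the centre line of the jaws, within the pads' length; the fingertips stand 8 mm ahead of it and the grasp point (between the pads) lies 11 mm behind it; z points along the fingers, y is the line along which they close (so a half turn about z gives the same grasp; the last joint's range is limited). The gripper opens to 94 mm and grips with 3 to 60 N. Pads are 16 mm wide; open, the fingers measure 119 mm over their backs; the gripper's body (75 mm by 177 mm) begins 78 mm behind the grasp point.
Start: joints at [-1.22, 0.3, 1.521, -0, 1.321, -0.067], TCP at [223.155, -502.684, 192.146] pointing down, gripper open.
Joint ranges: [-3.03, 3.03], [-0.79, 2.21], [0.23, 2.52], [-1.04, 4.18], [0, 3.07], [-2.55, 2.55]. Speed limits (rad/s): [2.22, 2.22, 2.57, 3.14, 3.14, 3.14].

## Interface

Orientations are given as [roll, pitch, yaw] about the fixed x, y, z axes, in that order (R = Rz(yaw) Ry(pitch) Rx(roll)).
In Python, from cell import manip gives the robot as it stands.
- The arm moves only by the tool jog_arm, never from a script. Its argument "rows" is one flat list of numbers, 7 for each row, row after row: the shift along the world's x, y, z in cm, then the turn, a rotation vector about the world's x, y, z in rad, then the closure, from 0 (fully open) to 1 (shut). In form: [dx, dy, dz, rx, ry, rz, fingers, dx, dy, dz, rx, ry, rz, fingers, ...]. A call has 1 to 20 rows; each row shifts and turns the commanded pose from where the row before left it; what a row does not reach is not made up. A row lasts 1/12 s, in which the tool goes at most 41.7 mm and 7.16 degrees, less where a joint would pass 70% of its speed; a pose out of reach is approached as far as the arm can. A call with a gripper value outside its range is refused whole. The fingers move at their own pace and stop on an object; "newtons" is the grip in N (left out, the last holds). Time passes only in rows, so rows that do not move let the fingers close. It gives the time, the measured TCP pose, the force, the opening and the grip force at its end, in the units of the state.
- manip.read_state(): the state, without advancing time (a new reading comes with each control period).
- manip.camera(name): name is "scene" or "top"; returns (picture, depth): 420x560x3 uint8, blue, green, red; 420x560 float32, mm along the optical axis (not along the pixel's ray), 0 where there is no reading.
- manip.camera_model(name): a dict with "K" (3x3 intrinsics, pixels), "R" (3x3) and "t" (3): a world point X has camera coordinates R X + t. Camera axes: x right, y down, z forward; pixel columns grow to the right and rows downward; lengths in mm; the calibration is good to about 2 mm. A picture is of the moment at which its call begins. camera_model takes no time and is no camera call.
- manip.sign_off(): hands the job in; it is judged then, once.
The state is a dict: "clock": time; "joints": joint angles; "qd": joint speeds; "effort": joint torques, N m; "eef_pos": TCP position; "eef_rot": TCP orientation; "wrist_force": force on the tool from outside, world axes, zero at the start; "moment": the same for the moment, N m; "finger_gap": finger opening in mm; "finger_force": force on a finger pad.
Only numpy, scipy, OpenCV 4.12 (cv2) and the standard library are available. Lean on these libraries where they do the work, as an engineer would, in place of code of your own. Each camera call takes 0.05 s, during which the arm holds its last target. There are 200 camera calls.

## Working session

There is one attempt and no reset: what is moved stays moved. The work goes in short steps, Python scripts to look and compute and a tool call to move; the robot and the scene stay as the last step left them, time stands still between calls to the robot, and variables do not carry over. Pictures are saved under pics/ and viewed, at most 10 in all, crops included, and the job is handed in when it is done.

Besides the shell and the picture viewer there is one more tool, called after "Call:" as name(argument=value, ...), one argument or row to a line, values as JSON. jog_arm: Moves the arm, as the interface text tells. Its arguments: {"type":"object","properties":{"rows":{"type":"array"},"newtons":{"type":"number"}},"required":["rows"]}

```bash
mkdir -p pics; ls
python3 - <<'E'
from cell import manip
import cv2,numpy as np
for n in("scene","top"):
    p,d=manip.camera(n); cv2.imwrite(f"pics/{n}0.png",p); np.savez(f"pics/{n}0.npz",p=p,d=d)
    m=manip.camera_model(n); print(n,np.round(m["K"],1).tolist(),np.round(m["R"],3).tolist(),np.round(m["t"],1).tolist())
print(manip.read_state())
E
```

```text
pics
scene [[458.4, 0.0, 279.2], [0.0, 458.4, 214.4], [0.0, 0.0, 1.0]] [[0.849, 0.528, 0.011], [0.384, -0.603, -0.7], [-0.363, 0.598, -0.715]] [-485.9, -195.8, 1464.6]
top [[422.6, 0.0, 281.4], [0.0, 422.6, 206.0], [0.0, 0.0, 1.0]] [[-0.019, -1.0, -0.001], [-0.993, 0.019, -0.115], [0.115, -0.001, -0.993]] [-29.9, 591.0, 1227.3]
{'clock': 0.1, 'joints': array([-1.21958908e+00,  3.00435552e-01,  1.52151129e+00,  7.06169722e-06,
        1.32067451e+00, -6.65984106e-02]), 'qd': array([ 1.65077219e-05, -1.95466865e-03, -2.82809768e-03, -2.08493786e-03,
       -3.17265364e-04,  4.37074218e-04]), 'effort': array([ 1.40639506e-03, -5.32645333e+01, -3.53281403e+01,  7.09078484e-02,
        2.34941411e-02, -9.20383377e-05]), 'eef_pos': array([ 223.08290269, -502.46413281,  191.63535196]), 'eef_rot': array([-3.14056669e+00, -7.52841192e-05,  4.17803872e-01]), 'wrist_force': array([ 0.29774432, -0.36631635,  0.70737502]), 'moment': array([ 0.00981498, -0.03353647, -0.00529522]), 'finger_force': 0.0, 'finger_gap': 93.72258583542721}
```

View pics/scene0.png

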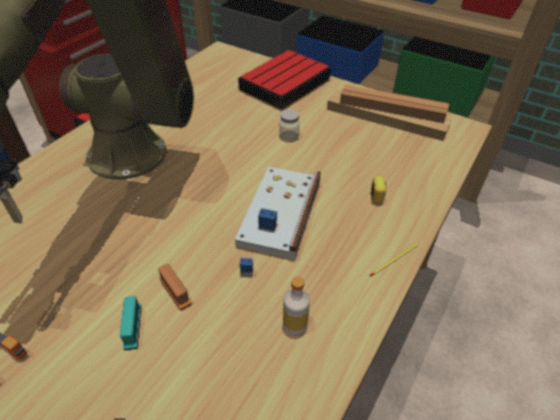

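View pics/top0.png

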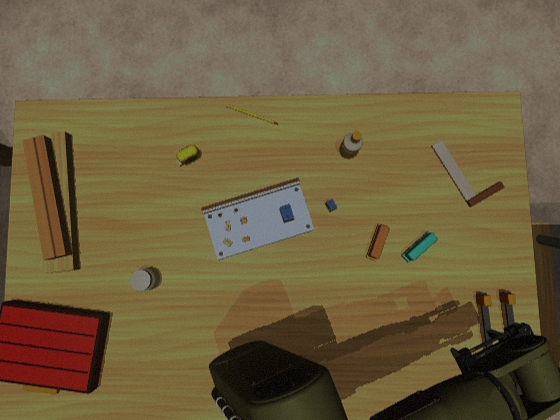

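The top view shows the jig at about (260,218), with the blue block at (287,213) and a small decoy at (331,205). The chips are near (228,226), (243,220), (228,242) and (246,239). The orange scraper is at (377,242) and the turquoise decoy at (420,247). The jar is at (144,279), the tape at (187,154) and the glue at (350,145).

```bash
cat > h.py <<'E'
from cell import manip
import cv2,numpy as np
def cloud(n,d):
    m=manip.camera_model(n);K,R,t=[np.array(m[k],float) for k in"KRt"]
    v,u=np.mgrid[:420,:560]
    c=np.stack([(u-K[0,2])/K[0,0]*d,(v-K[1,2])/K[1,1]*d,d],-1)
    w=(c-t)@R; w[d==0]=np.nan
    return w
def ray(n,u,v,z):
    m=manip.camera_model(n);K,R,t=[np.array(m[k],float) for k in"KRt"]
    o=-R.T@t; q=R.T@np.linalg.solve(K,[u,v,1.]); return o+q*(z-o[2])/q[2]
def snap(n,f=None):
    p,d=manip.camera(n); 
    if f: cv2.imwrite(f,p)
    return p,cv2.cvtColor(p,cv2.COLOR_BGR2HSV).astype(int),cloud(n,d)
def rect(m,w,n,z):
    """min-area rect of mask's rays on plane z"""
    vs,us=np.nonzero(m); P=np.array([ray(n,u,v,z)[:2] for u,v in zip(us,vs)],np.float32)
    return cv2.minAreaRect(P)
E
python3 - <<'E'
from h import *
for n in("top","scene"):
    z=np.load(f"pics/{n}0.npz");p,d=z["p"],z["d"];w=cloud(n,d);h=cv2.cvtColor(p,cv2.COLOR_BGR2HSV).astype(int)
    print(n)
    H,S,V=h[...,0],h[...,1],h[...,2]
    X,Y,Z=w[...,0],w[...,1],w[...,2]
    reg=(X>250)&(X<800)&(abs(Y)<450)
    print("bench z",np.nanmedian(Z[reg]))
    m=reg&(S<60)&(V>110)&(Z>20)&(Z<48)&(abs(Y)<250)
    r=rect(m,w,n,35);print("plate",r,np.nanmedian(Z[m]))
    for nm,mm in dict(blue=(H>100)&(H<125)&(S>110),yellow=(H>22)&(H<32)&(S>150)&(Z>30),wood=(H<22)&(S>60)&(Z>38)&(Z<60),orange=(H<14)&(S>120)&(Z>8)).items():
        k,l,s,c=cv2.connectedComponentsWithStats((reg&mm).astype(np.uint8))
        for i in range(1,k):
            if s[i,4]<12: continue
            q=l==i; print(nm,s[i],"xyz med",np.nanmedian(w[q],0).round(1),"zmax",np.nanpercentile(Z[q],95).round(1), np.median(h[q],0))
E
```

```text
top
bench z 0.5693516454794443Traceback (most recent call last):
  File "<stdin>", line 10, in <module>
  File "h.py", line 18, in rect
    vs,us=np.nonzero(m); P=np.array([ray(n,u,v,z)[:2] for u,v in zip(us,vs)],np.float32)
                                     ~~~^^^^^^^^^
  File "h.py", line 10, in ray
    m=manip.camera_model(n);K,R,t=[np.array(m[k],float) for k in"KRt"]
ValueError: time passes only in moves, steps and waits
```

Run:
```python
import cv2
p=cv2.imread("pics/top0.png");q=cv2.resize(p[170:275,190:450],None,fx=3,fy=3,interpolation=cv2.INTER_CUBIC);cv2.imwrite("pics/c1.png",q)
```

```text
(no output)
```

View pics/c1.png

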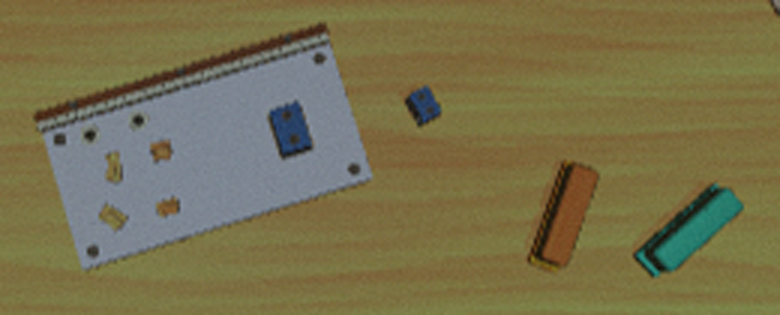

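The crop shows four chips, at (115,167), (162,151), (113,215) and (168,207). The dark spots near the fence are holes. The block is at (290,128) and the scraper at (565,215).

```bash
cat > h.py <<'E'
from cell import manip
import cv2,numpy as np
C={n:[np.array(manip.camera_model(n)[k],float) for k in"KRt"] for n in("top","scene")}
def cloud(n,d):
    K,R,t=C[n]; v,u=np.mgrid[:420,:560]
    w=(np.stack([(u-K[0,2])/K[0,0]*d,(v-K[1,2])/K[1,1]*d,d],-1)-t)@R
    w[d==0]=np.nan
    return w
def ray(n,u,v,z):
    K,R,t=C[n]; o=-R.T@t; q=R.T@np.linalg.solve(K,[u,v,1.]); return o+q*(z-o[2])/q[2]
def snap(n,f=None):
    p,d=manip.camera(n)
    if f: cv2.imwrite(f,p)
    return p,cv2.cvtColor(p,cv2.COLOR_BGR2HSV).astype(int),cloud(n,d)
def rect(m,n,z):
    vs,us=np.nonzero(m); return cv2.minAreaRect(np.array([ray(n,u,v,z)[:2] for u,v in zip(us,vs)],np.float32))
E
cat > m0.py <<'E'
from h import *
for n in("top","scene"):
    z=np.load(f"pics/{n}0.npz");p,d=z["p"],z["d"];w=cloud(n,d);h=cv2.cvtColor(p,cv2.COLOR_BGR2HSV).astype(int)
    H,S,V=h[...,0],h[...,1],h[...,2]
    X,Y,Z=w[...,0],w[...,1],w[...,2]
    reg=(X>250)&(X<800)&(abs(Y)<450)
    print(n,"bench z",np.nanmedian(Z[reg]))
    m=reg&(S<70)&(V>100)&(Z>22)&(Z<46)&(Y>-150)&(Y<250)
    k,l,s,c=cv2.connectedComponentsWithStats(m.astype(np.uint8)); m=l==1+np.argmax(s[1:,4])
    print("plate",rect(m,n,35),np.nanmedian(Z[m]))
    for nm,mm in dict(blue=(H>100)&(H<125)&(S>110),yellow=(H>22)&(H<32)&(S>150)&(Z>30),wood=(H<22)&(S>60)&(Z>38)&(Z<60),orange=(H<14)&(S>120)&(Z>8),grey=(S<60)&(Z>60)).items():
        k,l,s,c=cv2.connectedComponentsWithStats((reg&mm).astype(np.uint8))
        for i in range(1,k):
            if s[i,4]<12: continue
            q=l==i; zt=np.nanpercentile(Z[q],90); t=q&(Z>zt-6)
            print(nm,s[i],"zt",zt.round(1),"top xy",np.nanmean(w[t],0).round(1),"rect",[np.round(a,1) for a in rect(t,n,zt)],np.median(h[q],0))
E
python3 m0.py
```

```text
top bench z 0.5693516454794443
plate ((546.6043701171875, 27.057662963867188), (141.6561737060547, 299.5559997558594), 16.34507942199707) 34.79620088309762
blue [327 199   9  12  47] zt 51.0 top xy [ 590.9 -188.4   48.8] rect [array([ 590.6, -188.4]), array([26.5, 17.3]), np.float64(24.7)] [108. 152.  99.]
blue [280 204  14  17 129] zt 87.4 top xy [566.5 -54.5  85. ] rect [array([566.5, -54.8]), array([40.8, 27.1]), np.float64(17.3)] [108. 154. 101.]
yellow [341 141   5  11  17] zt 78.0 top xy [ 759.8 -224.9   77. ] rect [array([ 759.6, -224.4]), array([28.2,  3.7]), np.float64(16.1)] [ 25. 179.  53.]
yellow [177 145  19  16  96] zt 62.4 top xy [756.1 238.9  59.7] rect [array([752.7, 238. ]), array([28.6, 57.9]), np.float64(26.3)] [ 28. 202. 125.]
yellow [346 152  11   4  13] zt 69.8 top xy [ 740.2 -245.6   68.1] rect [array([ 739.5, -245.6]), array([17.8,  2.5]), np.float64(79.2)] [ 24. 173.  54.]
wood [181 152  18  10  31] zt 53.4 top xy [742.4 228.   52. ] rect [array([741. , 228.5]), array([ 5.2, 45.2]), np.float64(31.4)] [ 21. 187.  68.]
wood [251 178  49  17 176] zt 57.4 top xy
[... 4965 characters left out ...]
op xy [265.5 -68.3 542.1] rect [array([261.7, -71.8]), array([30.2, 53.8]), np.float64(21.5)] [21. 46. 35.]
grey [135  15   9   9  13] zt 521.5 top xy [267.  -76.1 518.9] rect [array([271.3, -80.4]), array([ 4.3, 16.9]), np.float64(78.5)] [30. 50. 38.]
grey [147  42   9  10  20] zt 453.1 top xy [260.6 -56.  451.1] rect [array([263.3, -58.3]), array([ 5.1, 15.3]), np.float64(55.1)] [26.  51.5 40.5]
grey [281 110  18  17 247] zt 85.9 top xy [387.6 357.7  83.9] rect [array([390.1, 354. ]), array([55. , 57.4]), np.float64(31.7)] [ 15.  26. 160.]
grey [284 290  26  26 541] zt 128.9 top xy [ 772.7 -256.5  131.8] rect [array([ 772.2, -255.3]), array([28.7, 22. ]), np.float64(32.3)] [ 16.  31. 151.]
```

Run:
```python
from h import *
c=np.array([555.2,28.6]);a=.290;ex=np.array([np.cos(a),np.sin(a)]);ey=np.array([-ex[1],ex[0]])
for n in("top","scene"):
    z=np.load(f"pics/{n}0.npz");p,d=z["p"],z["d"];w=cloud(n,d);h=cv2.cvtColor(p,cv2.COLOR_BGR2HSV).astype(int)
    H,S=h[...,0],h[...,1];X,Y,Z=w[...,0],w[...,1],w[...,2]
    def pca(m,zp):
        vs,us=np.nonzero(m);P=np.array([ray(n,u,v,zp)[:2] for u,v in zip(us,vs)]);e,v=np.linalg.eigh(np.cov(P.T));v=v[:,1]
        return P.mean(0).round(1),np.degrees(np.arctan(v[1]/v[0])).round(1),np.sqrt(12*e).round(1)
    print(n,"scraper",pca((H<22)&(S>100)&(Z>46)&(Z<62)&(Y<-250)&(Y>-400)&(X<560),54))
    print("fence",pca((H<22)&(S>100)&(Z>47)&(Z<62)&(abs(Y)<200)&(X>570)&(X<690),55))
    print("block",pca((H>100)&(H<125)&(S>110)&(Z>70)&(abs(Y)<150)&(X>450)&(X<700),85))
    J=np.stack([(w[...,:2]-c)@ex,(w[...,:2]-c)@ey],-1)
    m=(J[...,0]>-75)&(J[...,0]<50)&(J[...,1]>10)&(J[...,1]<140)&(H<30)&(S>60)
    k,l,s,cc=cv2.connectedComponentsWithStats(m.astype(np.uint8))
    for i in range(1,k):
        if s[i,4]>8: q=pca(l==i,42); print("chip",s[i,4],((q[0]-c)@np.array([ex,ey]).T).round(1),q[2])
```

```text
top scraper (array([ 480.9, -324.3]), np.float64(-21.9), array([28.2, 98.1]))
fence (array([627.9,  48.5]), np.float64(-73.5), array([  9.7, 307.7]))
block (array([566.5, -54.7]), np.float64(14.5), array([30.2, 42.5]))
chip 37 [ 8.2 42.8] [17.4 19.1]
chip 33 [ 7.2 92.5] [13.1 25.1]
chip 31 [-47.   53.5] [13. 21.]
chip 41 [-40.1 107.5] [15.2 25. ]
scene scraper (array([ 487.2, -328.4]), np.float64(-22.0), array([ 28.4, 100.4]))
fence (array([634.6,  35.4]), np.float64(-73.8), array([  8.6, 308.6]))
block (array([575.3, -63.9]), np.float64(-19.5), array([35.9, 39.9]))
chip 26 [-37.  102.8] [15.5 21.4]
chip 25 [ 7.4 89.3] [13.  24.4]
chip 22 [-44.1  49.1] [13.  19.5]
chip 24 [11.2 40. ] [15.2 17.8]
```

Call:
jog_arm(
  rows=[2.2, 1.45, -0.6, 0, 0, -0.067, 0, 2.2, 1.45, -0.6, 0, 0, -0.067, 0, 2.2, 1.45, -0.6, 0, 0, -0.067, 0, 2.2, 1.45, -0.6, 0, 0, -0.067, 0, 2.2, 1.45, -0.6, 0, 0, -0.067, 0, 2.2, 1.45, -0.6, 0, 0, -0.067, 0, 2.2, 1.45, -0.6, 0, 0, -0.067, 0, 2.2, 1.45, -0.6, 0, 0, -0.067, 0, 2.2, 1.45, -0.6, 0, 0, -0.067, 0, 2.2, 1.45, -0.6, 0, 0, -0.067, 0, 2.2, 1.45, -0.6, 0, 0, -0.067, 0, 2.2, 1.45, -0.6, 0, 0, -0.067, 0, 0, 0, 0, 0, 0, 0, 0, 0, 0, 0, 0, 0, 0, 0],
)

```text
clock: 1.27
eef_pos: [487.4, -327.9, 119.4]
eef_rot: [-3.141, 0.001, -0.384]
wrist_force: [-0.0, -0.4, -0.2]
finger_gap: 94.0
finger_force: 0.0
```

Call:
jog_arm(
  rows=[-0.3, 0.1, -1.5, 0, 0, 0, 0, 0, 0, -2, 0, 0, 0, 0, 0, 0, -2, 0, 0, 0, 0, 0, 0, -1.5, 0, 0, 0, 0, 0, 0, -1.2, 0, 0, 0, 0, 0, 0, -0.9, 0, 0, 0, 0, 0, 0, 0, 0, 0, 0, 0, 0, 0, 0, 0, 0, 0, 1, 0, 0, 0, 0, 0, 0, 1, 0, 0, 0, 0, 0, 0, 1, 0, 0, 0, 0, 0, 0, 1, 0, 0, 0, 0, 0, 0, 1, 0, 0, 0, 0, 0, 0, 1, 0, 0, 0, 0, 0, 0, 1],
  newtons=30,
)

```text
clock: 2.43
eef_pos: [484.2, -327.7, 29.3]
eef_rot: [3.142, -0.0, -0.386]
wrist_force: [0.5, 0.6, 0.2]
finger_gap: 50.5
finger_force: 0.0
```

Call:
jog_arm(
  rows=[0, 0, 0, 0, 0, 0, 1, 0, 0, 0, 0, 0, 0, 1, 0, 0, 0, 0, 0, 0, 1, 0, 0, 0, 0, 0, 0, 1, 0, 0, 0, 0, 0, 0, 1, 0, 0, 0, 0, 0, 0, 1],
)

```text
clock: 2.93
eef_pos: [484.2, -327.7, 29.1]
eef_rot: [-3.142, -0.0, -0.386]
wrist_force: [-0.3, 0.6, 0.8]
finger_gap: 27.7
finger_force: 29.7
```

Call:
jog_arm(
  rows=[0, 0, 1.5, 0, 0, 0, 1, 0, 0, 3, 0, 0, 0, 1, 0, 0, 3, 0, 0, 0, 1, 0, 0, 2.5, 0, 0, 0, 1, 0.45, 2.84, 0, 0, 0, 0.056, 1, 0.45, 2.84, 0, 0, 0, 0.056, 1, 0.45, 2.84, 0, 0, 0, 0.056, 1, 0.45, 2.84, 0, 0, 0, 0.056, 1, 0.45, 2.84, 0, 0, 0, 0.056, 1, 0.45, 2.84, 0, 0, 0, 0.056, 1, 0.45, 2.84, 0, 0, 0, 0.056, 1, 0.45, 2.84, 0, 0, 0, 0.056, 1, 0.45, 2.84, 0, 0, 0, 0.056, 1, 0.45, 2.84, 0, 0, 0, 0.056, 1, 0.45, 2.84, 0, 0, 0, 0.056, 1, 0.45, 2.84, 0, 0, 0, 0.056, 1, 0, 0, 0, 0, 0, 0, 1, 0, 0, 0, 0, 0, 0, 1],
)

```text
clock: 4.43
eef_pos: [538.1, 14.1, 128.9]
eef_rot: [-3.142, 0.0, 0.288]
wrist_force: [0.8, -0.5, -1.2]
finger_gap: 27.8
finger_force: 29.7
```

Run:
```python
from h import *
p,h,w=snap("top")
cv2.imwrite("pics/c2.png",cv2.resize(p[160:290,170:350],None,fx=4,fy=4))
p,h,w=snap("scene")
cv2.imwrite("pics/c2s.png",cv2.resize(p[60:270,190:390],None,fx=2.8,fy=2.8))
print(manip.read_state()["eef_pos"],manip.read_state()["eef_rot"])
```

```text
[537.97742995  12.59314366 129.00483055] [3.14153206e+00 3.79753327e-04 2.84939611e-01]
```

View pics/c2s.png

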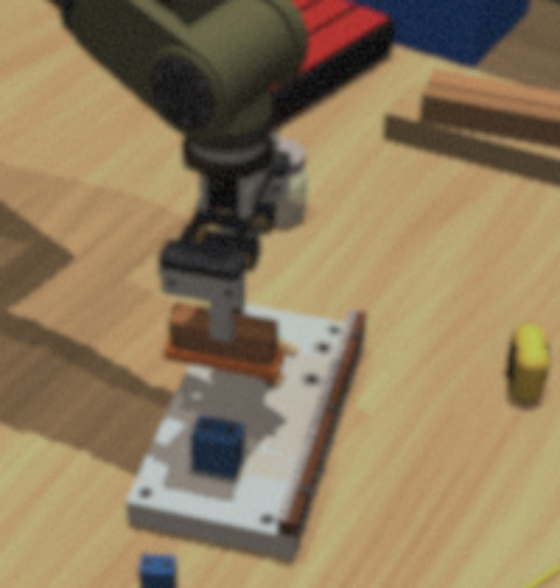

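The scene crop shows the scraper held square across the plate, between the block at (218,447) and the chips hidden behind it. Next I lower it.

Call:
jog_arm(
  rows=[0, 0, -2, 0, 0, 0, 1, 0, 0, -2, 0, 0, 0, 1, 0, 0, -1.4, 0, 0, 0, 1, 0, 0, -0.6, 0, 0, 0, 1, 0, 0, -0.35, 0, 0, 0, 1, 0, 0, 0, 0, 0, 0, 1, 0, 0, 0, 0, 0, 0, 1],
)

```text
clock: 5.12
eef_pos: [538.6, 12.7, 66.4]
eef_rot: [3.141, -0.001, 0.285]
wrist_force: [0.9, -0.2, -1.3]
finger_gap: 27.8
finger_force: 29.7
```

Call:
jog_arm(
  rows=[-0.1, 0.3, -0.08, 0, 0, 0, 1, -0.2, 0.67, 0, 0, 0, 0, 1, -0.2, 0.67, 0, 0, 0, 0, 1, -0.2, 0.67, 0, 0, 0, 0, 1, -0.2, 0.67, 0, 0, 0, 0, 1, -0.2, 0.67, 0, 0, 0, 0, 1, -0.2, 0.67, 0, 0, 0, 0, 1, -0.2, 0.67, 0, 0, 0, 0, 1, -0.2, 0.67, 0, 0, 0, 0, 1, -0.2, 0.67, 0, 0, 0, 0, 1, -0.2, 0.67, 0, 0, 0, 0, 1, -0.2, 0.67, 0, 0, 0, 0, 1, -0.2, 0.67, 0, 0, 0, 0, 1, -0.2, 0.67, 0, 0, 0, 0, 1, -0.2, 0.67, 0, 0, 0, 0, 1, -0.2, 0.67, 0, 0, 0, 0, 1, -0.2, 0.67, 0, 0, 0, 0, 1, -0.2, 0.67, 0, 0, 0, 0, 1, -0.2, 0.67, 0, 0, 0, 0, 1, -0.2, 0.67, 0, 0, 0, 0, 1],
)

```text
clock: 6.78
eef_pos: [498.9, 144.1, 64.8]
eef_rot: [-3.142, 0.0, 0.286]
wrist_force: [0.1, -0.3, -1.7]
finger_gap: 27.7
finger_force: 29.7
```

Call:
jog_arm(
  rows=[-0.2, 0.67, 0, 0, 0, 0, 1, -0.2, 0.67, 0, 0, 0, 0, 1, -0.2, 0.67, 0, 0, 0, 0, 1, -0.2, 0.67, 0, 0, 0, 0, 1, -0.2, 0.67, 0, 0, 0, 0, 1, -0.2, 0.67, 0, 0, 0, 0, 1, -0.2, 0.67, 0, 0, 0, 0, 1, -0.2, 0.67, 0, 0, 0, 0, 1, -0.1, 0.34, 0, 0, 0, 0, 1, 0, 0, 0, 0, 0, 0, 1, 0, 0, 0, 0, 0, 0, 1],
)

```text
clock: 7.7
eef_pos: [482.1, 200.5, 64.8]
eef_rot: [3.142, 0.0, 0.286]
wrist_force: [-0.3, 0.0, -0.7]
finger_gap: 28.0
finger_force: 29.7
```

Run:
```python
from h import *
a,h,w=snap("top"); b,h,w=snap("scene")
cv2.imwrite("pics/c3.png",np.hstack([cv2.resize(a[170:310,140:320],(360*1,280)),cv2.resize(b[110:250,200:380],(360,280))]))
```

```text
(no output)
```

View pics/c3.png

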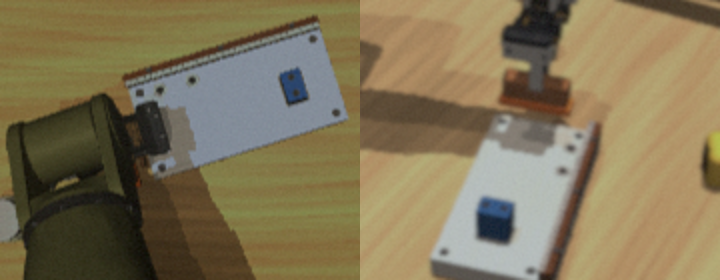

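Both views show the plate free of chips and the jig still in place. I lift clear and look for the chips on the bench before setting the scraper down.

Call:
jog_arm(
  rows=[0, 0, 1.5, 0, 0, 0, 1, 0, 0, 2.5, 0, 0, 0, 1, 0, 0, 2, 0, 0, 0, 1, -1.3, -1.55, 0, 0, 0, 0, 1, -1.3, -1.55, 0, 0, 0, 0, 1, -1.3, -1.55, 0, 0, 0, 0, 1, -1.3, -1.55, 0, 0, 0, 0, 1, -1.3, -1.55, 0, 0, 0, 0, 1, -1.3, -1.55, 0, 0, 0, 0, 1, -1.3, -1.55, 0, 0, 0, 0, 1, -1.3, -1.55, 0, 0, 0, 0, 1, -1.3, -1.55, 0, 0, 0, 0, 1, 0, 0, 0, 0, 0, 0, 1, 0, 0, 0, 0, 0, 0, 1],
)

```text
clock: 8.97
eef_pos: [365.2, 60.4, 125.2]
eef_rot: [3.141, -0.001, 0.284]
wrist_force: [-0.3, -0.1, -1.0]
finger_gap: 27.9
finger_force: 29.7
```

Run:
```python
from h import *
a,h,w=snap("top"); b,h2,w2=snap("scene")
cv2.imwrite("pics/c4.png",np.hstack([cv2.resize(a[170:310,140:320],(390,303)),cv2.resize(b[90:230,220:400],(390,303))]))
m=(h[...,1]<70)&(h[...,2]>90)&(w[...,2]>22)&(w[...,2]<46)&(w[...,1]>-150)&(w[...,1]<250)&(w[...,0]>420)&(w[...,0]<700)
k,l,s,c=cv2.connectedComponentsWithStats(m.astype(np.uint8)); print("plate",rect(l==1+np.argmax(s[1:,4]),"top",35))
```

```text
plate ((548.0971069335938, 27.382171630859375), (144.7267608642578, 299.9573669433594), 16.449743270874023)
```

View pics/c4.png

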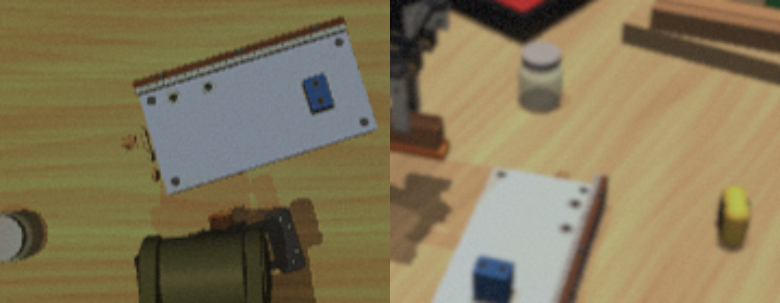

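The plate is clear and the chips lie beyond the +y end, at about (128,142), (145,140), (153,155) and (155,175). I check their heights from depth.

Run:
```python
from h import *
c=np.array([556.0,28.9]);a=.287;ex=np.array([np.cos(a),np.sin(a)]);ey=np.array([-ex[1],ex[0]])
for n in("top","scene"):
    p,h,w=snap(n); J=(w[...,:2]-c)@np.array([ex,ey]).T
    m=(abs(J[...,0])<100)&(J[...,1]>152)&(J[...,1]<230)&(w[...,2]>3)&(w[...,2]<60)
    k,l,s,_=cv2.connectedComponentsWithStats(m.astype(np.uint8))
    for i in range(1,k):
        if s[i,4]>3: q=l==i; print(n,s[i],J[q].mean(0).round(),"z",np.percentile(w[q][:,2],[10,50,95]).round(1),np.median(h[q],0))
print(p[0,0],[(np.round(x,1)) for x in (manip.read_state()["eef_pos"],)])
p=cv2.imread("pics/c4.png")
```

```text
top [205 229   7  16  36] [ -7. 161.] z [ 6.8 15.2 25.7] [ 24.5 111.  107. ]
top [196 232   8   7  39] [  7. 185.] z [ 5.8  9.6 12.7] [ 18. 145. 118.]
top [187 238   4   5   8] [  2. 220.] z [3.1 3.7 6.9] [ 25.  118.  125.5]
top [205 243   3   3   4] [-25. 175.] z [3.1 3.9 5.3] [ 24.5 120.5 123.5]
top [210 248   6   6  22] [-50. 162.] z [ 5.3 17.7 23.9] [ 18.5 138.5 110.5]
scene [296 169   6   4  16] [  9. 188.] z [ 6.   7.5 11.6] [ 15.  103.  165.5]
[16 21 71] [array([365.6,  61.2, 124.9])]
```

All four chips are off: two are flat and two sit low against the end edge, below the plate top. I set the scraper down.

Call:
jog_arm(
  rows=[0, 0, -2, 0, 0, 0, 1, 0, 0, -2.5, 0, 0, 0, 1, 0, 0, -2.2, 0, 0, 0, 1, 0, 0, -1.6, 0, 0, 0, 1, 0, 0, -0.8, 0, 0, 0, 1, 0, 0, -0.4, 0, 0, 0, 1, 0, 0, 0, 0, 0, 0, 1, 0, 0, 0, 0, 0, 0, 1],
)

```text
clock: 9.83
eef_pos: [365.7, 61.1, 30.4]
eef_rot: [3.141, -0.001, 0.286]
wrist_force: [-0.1, 0.3, -1.3]
finger_gap: 27.9
finger_force: 29.8
```

Lower the last millimetre, release, and lift.

Call:
jog_arm(
  rows=[0, 0, -0.1, 0, 0, 0, 1, 0, 0, 0, 0, 0, 0, 1, 0, 0, 0, 0, 0, 0, 0.5, 0, 0, 0, 0, 0, 0, 0.3, 0, 0, 0, 0, 0, 0, 0.3, 0, 0, 0, 0, 0, 0, 0.3, 0, 0, 0, 0, 0, 0, 0.3, 0, 0, 2, 0, 0, 0, 0.3, 0, 0, 3, 0, 0, 0, 0.3, 0, 0, 3, 0, 0, 0, 0.3, 0, 0, 2, 0, 0, 0, 0.3, 0, 0, 1, 0, 0, 0, 0.3, 0, 0, 0, 0, 0, 0, 0.3],
)

```text
clock: 10.92
eef_pos: [366.2, 61.0, 140.9]
eef_rot: [3.141, -0.004, 0.286]
wrist_force: [-0.7, -0.9, -0.3]
finger_gap: 66.2
finger_force: 0.0
```

Call:
jog_arm(
  rows=[2, -1.17, 0, 0, 0, 0, 0.3, 2, -1.17, 0, 0, 0, 0, 0.3, 2, -1.17, 0, 0, 0, 0, 0.3, 2, -1.17, 0, 0, 0, 0, 0.3, 2, -1.17, 0, 0, 0, 0, 0.3, 2, -1.17, 0, 0, 0, 0, 0.3, 2, -1.17, 0, 0, 0, 0, 0.3, 2, -1.17, 0, 0, 0, 0, 0.3, 2, -1.17, 0, 0, 0, 0, 0.3, 2.1, -1.12, 0, 0, 0, 0, 0.3, 0, 0, -2, 0, 0, 0, 0.3, 0, 0, -2, 0, 0, 0, 0.3, 0, 0, -2, 0, 0, 0, 0.3, 0, 0, -1.5, 0, 0, 0, 0.3, 0, 0, -1, 0, 0, 0, 0.3, 0, 0, -0.5, 0, 0, 0, 0.3, 0, 0, 0, 0, 0, 0, 0.3, 0, 0, 0, 0, 0, 0, 0.3],
)

```text
clock: 12.42
eef_pos: [566.3, -55.6, 49.1]
eef_rot: [3.141, -0.0, 0.286]
wrist_force: [0.5, 0.9, 0.4]
finger_gap: 65.6
finger_force: 0.0
```

Run:
```python
from h import *
s=manip.read_state();print(s["eef_pos"],s["eef_rot"],s["wrist_force"],s["moment"])
b,h,w=snap("scene")
cv2.imwrite("pics/c5.png",cv2.resize(b[120:270,200:380],(600,500)))
```

```text
[566.34689204 -55.60165239  49.1285221 ] [ 3.14147854e+00 -2.80195036e-04  2.85814025e-01] [0.45526559 0.86772903 0.3561654 ] [ 0.00770839 -0.02073139 -0.01060462]
```

View pics/c5.png

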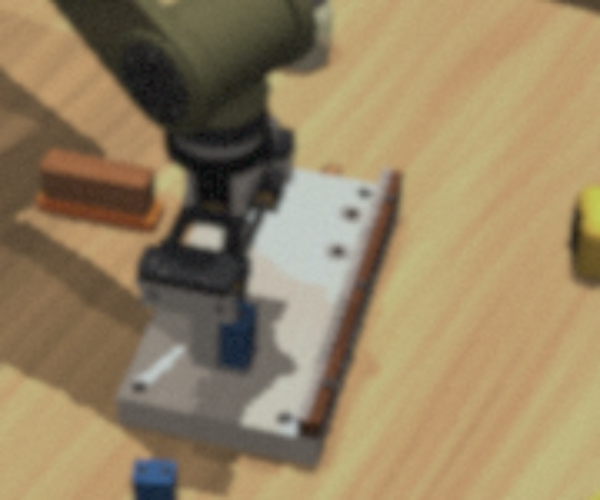

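The fingers straddle the block, seen at (238,335), and the scraper stands clear at (100,185). I raise 2 mm and grip.

Call:
jog_arm(
  rows=[0.08, 0.02, 0.2, 0, 0, 0, 0.3, 0, 0, 0, 0, 0, 0, 1, 0, 0, 0, 0, 0, 0, 1, 0, 0, 0, 0, 0, 0, 1, 0, 0, 0, 0, 0, 0, 1, 0, 0, 0, 0, 0, 0, 1, 0, 0, 0, 0, 0, 0, 1, 0, 0, 0, 0, 0, 0, 1, 0, 0, 0, 0, 0, 0, 1],
  newtons=50,
)

```text
clock: 13.22
eef_pos: [566.5, -53.9, 51.1]
eef_rot: [-3.139, 0.0, 0.286]
wrist_force: [-5.3, 10.0, 6.3]
finger_gap: 29.7
finger_force: 50.0
```

Call:
jog_arm(
  rows=[-0.05, 0.17, -0.05, 0, 0, 0, 1, 0, 0, 0, 0, 0, 0, 1, 0, 0, 0, 0, 0, 0, 1, 0, 0, 0, 0, 0, 0, 1],
  newtons=60,
)

```text
clock: 13.55
eef_pos: [566.6, -53.6, 51.1]
eef_rot: [3.141, -0.0, 0.286]
wrist_force: [-3.2, 1.7, 8.9]
finger_gap: 29.4
finger_force: 60.0
```

Run:
```python
from cell import manip
s=manip.read_state();print(s["eef_pos"],s["eef_rot"],s["wrist_force"],s["moment"])
```

```text
[566.55372301 -53.64536635  51.06568696] [ 3.14131213e+00 -3.32809265e-04  2.85965573e-01] [-3.18737527  1.72450251  8.87241808] [-0.04361352  0.67715444 -0.0112624 ]
```

Call:
jog_arm(
  rows=[-0.015, 0.05, 0.02, -0.0192, -0.0056, 0, 1, -0.015, 0.05, 0.02, -0.0192, -0.0056, 0, 1, -0.015, 0.05, 0.02, -0.0192, -0.0056, 0, 1, -0.015, 0.05, 0.02, -0.0192, -0.0056, 0, 1, 0, 0, 0, 0, 0, 0, 1, 0, 0, 0, 0, 0, 0, 1],
)

```text
clock: 14.05
eef_pos: [565.9, -51.3, 51.9]
eef_rot: [3.062, -0.0, 0.286]
wrist_force: [-3.7, 1.0, 8.3]
finger_gap: 29.7
finger_force: 60.1
```

```bash
cat > st.py <<'E'
from cell import manip
import numpy as np
from scipy.spatial.transform import Rotation as R
s=manip.read_state();ex=np.array([.959,.282,0]);ey=np.array([-.282,.959,0])
r=R.from_euler("xyz",s["eef_rot"]).as_matrix();up=-r[:,2];p=s["eef_pos"]
print("lean +y deg",np.degrees(np.arcsin(up@ey)).round(2),"lean +x",np.degrees(np.arcsin(up@ex)).round(2),"pos",p.round(1),"jy",((p-[566.6,-53.6,0])@ey).round(2),"F x,y,z",[np.round(s["wrist_force"]@e,1) for e in(ex,ey,[0,0,1])],"M",[np.round(s["moment"]@e,2) for e in(ex,ey)],s["finger_gap"].round(1),s["clock"])
E
python3 st.py
```

```text
Traceback (most recent call last):
  File "st.py", line 6, in <module>
    print("lean +y deg",np.degrees(np.arcsin(up@ey)).round(2),"lean +x",np.degrees(np.arcsin(up@ex)).round(2),"pos",p.round(1),"jy",((p-[566.6,-53.6,0])@ey).round(2),"F x,y,z",[np.round(s["wrist_force"]@e,1) for e in(ex,ey,[0,0,1])],"M",[np.round(s["moment"]@e,2) for e in(ex,ey)],s["finger_gap"].round(1),s["clock"])
                                                                                                                                                                                                                                                                                         ^^^^^^^^^^^^^^^^^^^^^
AttributeError: 'float' object has no attribute 'round'
```

Call:
jog_arm(
  rows=[0.02, -0.067, 0.02, 0.0256, 0.0075, 0, 1, 0.02, -0.067, 0.02, 0.0256, 0.0075, 0, 1, 0.02, -0.067, 0.02, 0.0256, 0.0075, 0, 1, 0.02, -0.067, 0.02, 0.0256, 0.0075, 0, 1, 0.02, -0.067, 0.02, 0.0256, 0.0075, 0, 1, 0.02, -0.067, 0.02, 0.0256, 0.0075, 0, 1, 0, 0, 0, 0, 0, 0, 1, 0, 0, 0, 0, 0, 0, 1],
)

```text
clock: 14.72
eef_pos: [567.2, -55.7, 53.0]
eef_rot: [-3.061, -0.0, 0.285]
wrist_force: [-2.6, 1.2, 8.4]
finger_gap: 29.6
finger_force: 60.0
```

```bash
sed -i 's/s\["finger_gap"\].round(1)/round(s["finger_gap"],1)/' st.py; python3 st.py
```

```text
lean +y deg -4.62 lean +x -0.02 pos [567.2 -55.7  53. ] jy -2.17 F x,y,z [np.float64(-2.1), np.float64(1.9), np.float64(8.4)] M [np.float64(0.55), np.float64(0.56)] 29.6 14.7167
```

Call:
jog_arm(
  rows=[-0.021, 0.072, 0.02, -0.0256, -0.0075, 0, 1, -0.021, 0.072, 0.02, -0.0256, -0.0075, 0, 1, -0.021, 0.072, 0.02, -0.0256, -0.0075, 0, 1, -0.021, 0.072, 0.02, -0.0256, -0.0075, 0, 1, -0.021, 0.072, 0.02, -0.0256, -0.0075, 0, 1, -0.021, 0.072, 0.02, -0.0256, -0.0075, 0, 1, 0, 0, 0, 0, 0, 0, 1, 0, 0, 0, 0, 0, 0, 1],
)

```text
clock: 15.38
eef_pos: [565.8, -51.3, 53.6]
eef_rot: [3.062, 0.0, 0.286]
wrist_force: [-0.6, -1.3, 1.7]
finger_gap: 29.5
finger_force: 60.0
```

```bash
python3 st.py
python3 - <<'E'
from h import *
b,h,w=snap("scene")
cv2.imwrite("pics/c6.png",cv2.resize(b[190:250,240:300],(600,600),interpolation=cv2.INTER_CUBIC))
E
```

```text
lean +y deg 4.54 lean +x 0.01 pos [565.8 -51.3  53.6] jy 2.46 F x,y,z [np.float64(-0.9), np.float64(-1.1), np.float64(1.7)] M [np.float64(0.29), np.float64(0.16)] 29.5 15.3833
```

View pics/c6.png

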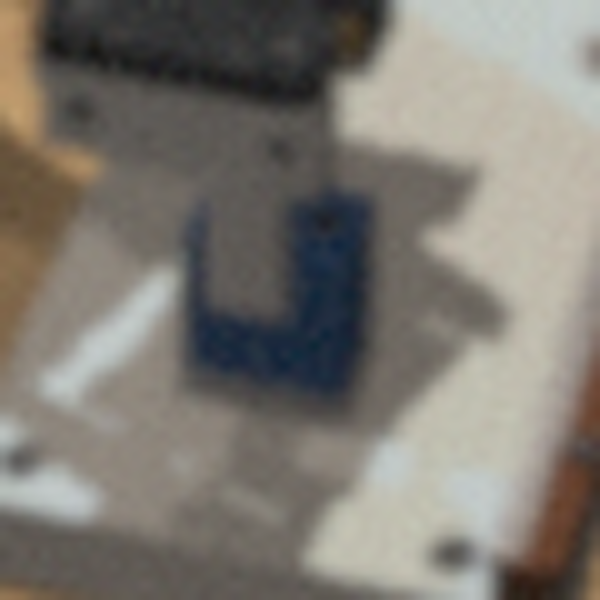

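The block is leaning to +y in the grip at (270,300), and a thin grey line under the blue suggests it has begun to rise. I check this by projecting the expected points.

Run:
```python
from h import *
K,R,t=C["scene"]
ex=np.array([.959,.282,0]);ey=np.array([-.282,.959,0]);P=np.array([566.6,-53.6,35.])
def pr(X): c=K@(R@X+t); return ((c[:2]/c[2]-[240,190])*10).round()
for r in(0,3,6,10):
  print("rise",r)
  for dx in(-22,22): print("  blk -y face x",dx,"plate",pr(P+ex*dx-15*ey)," top",pr(P+ex*dx-12*ey+[0,0,50+r]))
print("tip front",pr(P-ey*(15-1.6)+[0,0,10]),pr(P-ey*(27-1.6)+[0,0,10]))
```

```text
rise 0
  blk -y face x -22 plate [170. 379.]  top [169. 237.]
  blk -y face x 22 plate [333. 414.]  top [336. 272.]
rise 3
  blk -y face x -22 plate [170. 379.]  top [169. 229.]
  blk -y face x 22 plate [333. 414.]  top [336. 263.]
rise 6
  blk -y face x -22 plate [170. 379.]  top [169. 220.]
  blk -y face x 22 plate [333. 414.]  top [336. 255.]
rise 10
  blk -y face x -22 plate [170. 379.]  top [168. 209.]
  blk -y face x 22 plate [333. 414.]  top [336. 244.]
tip front [253. 366.] [239. 399.]
```

Grip gap and lean are steady and the forces are small. I continue rocking with a small rise in each half swing.

Call:
jog_arm(
  rows=[0.022, -0.076, 0.02, 0.0256, 0.0075, 0, 1, 0.022, -0.076, 0.02, 0.0256, 0.0075, 0, 1, 0.022, -0.076, 0.02, 0.0256, 0.0075, 0, 1, 0.022, -0.076, 0.02, 0.0256, 0.0075, 0, 1, 0.022, -0.076, 0.02, 0.0256, 0.0075, 0, 1, 0.022, -0.076, 0.02, 0.0256, 0.0075, 0, 1, 0, 0, 0, 0, 0, 0, 1, 0, 0, 0, 0, 0, 0, 1],
)

```text
clock: 16.1
eef_pos: [567.0, -55.7, 54.4]
eef_rot: [-3.06, 0.0, 0.286]
wrist_force: [-1.1, 5.1, -1.1]
finger_gap: 29.3
finger_force: 60.0
```

```bash
python3 st.py
```

```text
lean +y deg -4.7 lean +x 0.01 pos [567.  -55.7  54.4] jy -2.17 F x,y,z [np.float64(0.3), np.float64(5.2), np.float64(-1.1)] M [np.float64(0.05), np.float64(-0.15)] 29.3 16.1
```

Call:
jog_arm(
  rows=[-0.022, 0.077, 0.02, -0.0256, -0.0075, 0, 1, -0.022, 0.077, 0.02, -0.0256, -0.0075, 0, 1, -0.022, 0.077, 0.02, -0.0256, -0.0075, 0, 1, -0.022, 0.077, 0.02, -0.0256, -0.0075, 0, 1, -0.022, 0.077, 0.02, -0.0256, -0.0075, 0, 1, -0.022, 0.077, 0.02, -0.0256, -0.0075, 0, 1, 0, 0, 0, 0, 0, 0, 1, 0, 0, 0, 0, 0, 0, 1],
)

```text
clock: 16.77
eef_pos: [565.6, -51.2, 55.4]
eef_rot: [3.063, 0.001, 0.286]
wrist_force: [2.9, 0.3, -7.8]
finger_gap: 29.6
finger_force: 60.0
```

```bash
python3 st.py
```

```text
lean +y deg 4.48 lean +x 0.04 pos [565.6 -51.2  55.4] jy 2.55 F x,y,z [np.float64(2.9), np.float64(-0.5), np.float64(-7.8)] M [np.float64(0.46), np.float64(-0.51)] 29.6 16.7667
```

Call:
jog_arm(
  rows=[0.023, -0.08, 0.02, 0.0256, 0.0075, 0, 1, 0.023, -0.08, 0.02, 0.0256, 0.0075, 0, 1, 0.023, -0.08, 0.02, 0.0256, 0.0075, 0, 1, 0.023, -0.08, 0.02, 0.0256, 0.0075, 0, 1, 0.023, -0.08, 0.02, 0.0256, 0.0075, 0, 1, 0.023, -0.08, 0.02, 0.0256, 0.0075, 0, 1, 0, 0, 0, 0, 0, 0, 1, 0, 0, 0, 0, 0, 0, 1],
)

```text
clock: 17.43
eef_pos: [567.2, -56.2, 57.4]
eef_rot: [-3.059, -0.0, 0.285]
wrist_force: [-2.2, 4.0, 2.3]
finger_gap: 29.6
finger_force: 60.0
```

```bash
python3 st.py
```

```text
lean +y deg -4.72 lean +x -0.01 pos [567.2 -56.2  57.4] jy -2.66 F x,y,z [np.float64(-1.0), np.float64(4.5), np.float64(2.3)] M [np.float64(0.78), np.float64(0.14)] 29.6 17.4333
```

Call:
jog_arm(
  rows=[-0.023, 0.08, 0.02, -0.0256, -0.0075, 0, 1, -0.023, 0.08, 0.02, -0.0256, -0.0075, 0, 1, -0.023, 0.08, 0.02, -0.0256, -0.0075, 0, 1, -0.023, 0.08, 0.02, -0.0256, -0.0075, 0, 1, -0.023, 0.08, 0.02, -0.0256, -0.0075, 0, 1, -0.023, 0.08, 0.02, -0.0256, -0.0075, 0, 1, 0, 0, 0, 0, 0, 0, 1, 0, 0, 0, 0, 0, 0, 1],
)

```text
clock: 18.1
eef_pos: [565.6, -51.2, 58.0]
eef_rot: [3.063, 0.001, 0.286]
wrist_force: [1.7, -0.1, -6.7]
finger_gap: 29.4
finger_force: 60.0
```

```bash
python3 st.py
```

```text
lean +y deg 4.48 lean +x 0.04 pos [565.6 -51.2  58. ] jy 2.57 F x,y,z [np.float64(1.6), np.float64(-0.6), np.float64(-6.7)] M [np.float64(0.82), np.float64(-0.31)] 29.4 18.1
```

Call:
jog_arm(
  rows=[0.025, -0.086, 0.02, 0.0256, 0.0075, 0, 1, 0.025, -0.086, 0.02, 0.0256, 0.0075, 0, 1, 0.025, -0.086, 0.02, 0.0256, 0.0075, 0, 1, 0.025, -0.086, 0.02, 0.0256, 0.0075, 0, 1, 0.025, -0.086, 0.02, 0.0256, 0.0075, 0, 1, 0.025, -0.086, 0.02, 0.0256, 0.0075, 0, 1, 0, 0, 0, 0, 0, 0, 1, 0, 0, 0, 0, 0, 0, 1],
)

```text
clock: 18.77
eef_pos: [567.4, -56.1, 60.8]
eef_rot: [-3.058, -0.001, 0.285]
wrist_force: [-5.9, 6.2, 11.2]
finger_gap: 29.6
finger_force: 60.1
```

Call:
jog_arm(
  rows=[-0.025, 0.086, 0.02, -0.0256, -0.0075, 0, 1, -0.025, 0.086, 0.02, -0.0256, -0.0075, 0, 1, -0.025, 0.086, 0.02, -0.0256, -0.0075, 0, 1, -0.025, 0.086, 0.02, -0.0256, -0.0075, 0, 1, -0.025, 0.086, 0.02, -0.0256, -0.0075, 0, 1, -0.025, 0.086, 0.02, -0.0256, -0.0075, 0, 1, 0, 0, 0, 0, 0, 0, 1, 0, 0, 0, 0, 0, 0, 1],
)

```text
clock: 19.43
eef_pos: [566.2, -51.3, 62.0]
eef_rot: [3.062, -0.001, 0.286]
wrist_force: [-3.9, 3.6, 8.3]
finger_gap: 29.4
finger_force: 60.0
```

```bash
python3 st.py
```

```text
lean +y deg 4.56 lean +x -0.06 pos [566.2 -51.3  62. ] jy 2.31 F x,y,z [np.float64(-2.7), np.float64(4.6), np.float64(8.3)] M [np.float64(0.78), np.float64(0.68)] 29.4 19.4333
```

Call:
jog_arm(
  rows=[0.025, -0.086, 0.02, 0.0256, 0.0075, 0, 1, 0.025, -0.086, 0.02, 0.0256, 0.0075, 0, 1, 0.025, -0.086, 0.02, 0.0256, 0.0075, 0, 1, 0.025, -0.086, 0.02, 0.0256, 0.0075, 0, 1, 0.025, -0.086, 0.02, 0.0256, 0.0075, 0, 1, 0.025, -0.086, 0.02, 0.0256, 0.0075, 0, 1, 0, 0, 0, 0, 0, 0, 1, 0, 0, 0, 0, 0, 0, 1],
)

```text
clock: 20.1
eef_pos: [567.7, -56.1, 63.2]
eef_rot: [-3.059, -0.001, 0.285]
wrist_force: [-2.6, 7.0, 8.7]
finger_gap: 29.6
finger_force: 60.0
```

Call:
jog_arm(
  rows=[-0.025, 0.086, 0.02, -0.0256, -0.0075, 0, 1, -0.025, 0.086, 0.02, -0.0256, -0.0075, 0, 1, -0.025, 0.086, 0.02, -0.0256, -0.0075, 0, 1, -0.025, 0.086, 0.02, -0.0256, -0.0075, 0, 1, -0.025, 0.086, 0.02, -0.0256, -0.0075, 0, 1, -0.025, 0.086, 0.02, -0.0256, -0.0075, 0, 1, 0, 0, 0, 0, 0, 0, 1, 0, 0, 0, 0, 0, 0, 1],
)

```text
clock: 20.77
eef_pos: [565.9, -51.4, 63.3]
eef_rot: [3.063, 0.0, 0.286]
wrist_force: [0.6, -0.1, -1.8]
finger_gap: 29.6
finger_force: 60.0
```

```bash
python3 st.py
```

```text
lean +y deg 4.51 lean +x 0.0 pos [565.9 -51.4  63.3] jy 2.29 F x,y,z [np.float64(0.5), np.float64(-0.3), np.float64(-1.8)] M [np.float64(0.06), np.float64(0.02)] 29.6 20.7667
```

Call:
jog_arm(
  rows=[0.021, -0.075, 0.05, 0.0256, 0.0075, 0, 1, 0.021, -0.075, 0.05, 0.0256, 0.0075, 0, 1, 0.021, -0.075, 0.05, 0.0256, 0.0075, 0, 1, 0, 0, 0, 0, 0, 0, 1, 0, 0, 0.05, 0, 0, 0, 1, 0, 0, 0.05, 0, 0, 0, 1, 0, 0, 0, 0, 0, 0, 1],
)

```text
clock: 21.35
eef_pos: [566.4, -53.5, 65.7]
eef_rot: [3.141, 0.0, 0.286]
wrist_force: [-0.1, -0.5, -2.4]
finger_gap: 29.6
finger_force: 60.0
```

```bash
python3 st.py
```

```text
lean +y deg 0.02 lean +x 0.0 pos [566.4 -53.5  65.7] jy 0.11 F x,y,z [np.float64(-0.2), np.float64(-0.4), np.float64(-2.4)] M [np.float64(-0.01), np.float64(0.06)] 29.6 21.35
```

The block is free: only its weight hangs on the tool. I raise it to about 20 mm clear.

Call:
jog_arm(
  rows=[0, 0, 0.1, 0, 0, 0, 1, 0, 0, 0.2, 0, 0, 0, 1, 0, 0, 0.3, 0, 0, 0, 1, 0, 0, 0.4, 0, 0, 0, 1, 0, 0, 0.4, 0, 0, 0, 1, 0, 0, 0.4, 0, 0, 0, 1, 0, 0, 0.4, 0, 0, 0, 1, 0, 0, 0.2, 0, 0, 0, 1, 0, 0, 0.1, 0, 0, 0, 1, 0, 0, 0, 0, 0, 0, 1, 0, 0, 0, 0, 0, 0, 1, 0, 0, 0, 0, 0, 0, 1, 0, 0, 0, 0, 0, 0, 1],
)

```text
clock: 22.43
eef_pos: [566.3, -53.6, 90.4]
eef_rot: [-3.141, 0.0, 0.286]
wrist_force: [0.4, -0.3, -3.0]
finger_gap: 30.2
finger_force: 60.0
```

```bash
python3 st.py
python3 - <<'E'
from h import *
a,h,w=snap("top"); b,h2,w2=snap("scene")
cv2.imwrite("pics/c7.png",np.hstack([cv2.resize(a[170:310,140:320],(390,303)),cv2.resize(b[100:240,200:380],(390,303))]))
E
```

```text
lean +y deg -0.01 lean +x 0.03 pos [566.3 -53.6  90.4] jy 0.12 F x,y,z [np.float64(0.3), np.float64(-0.4), np.float64(-3.0)] M [np.float64(0.02), np.float64(-0.04)] 30.2 22.4333
```

View pics/c7.png

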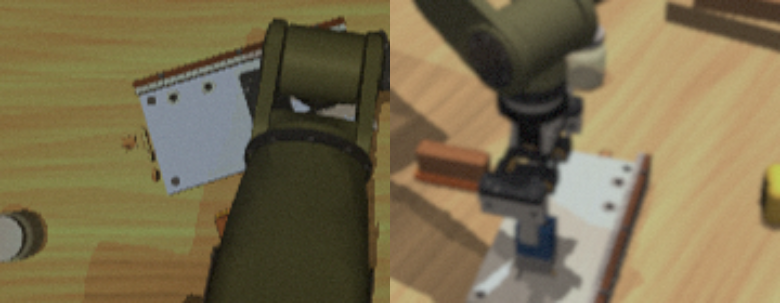

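The block hangs upright above its pocket at about (537,245) in the right view, with its steel foot now visible below the blue. The jig is unmoved, the scraper stands on the bench at (450,165), and the chips are off the plate. I hand the job in.

```bash
python3 -c "
from cell import manip
print(manip.sign_off())"
```

```text
the job is handed in; nothing more can be done
None
```

I handed the job in at about 22 s of the 64 s allowed, but the sign-off returned no verdict: all four chips are off the plate, the scraper is on the bench clear of the jig, and the block was rocked free and is held upright and still, an estimated 20 mm above its pocket.

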